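# Reset the tripped herb mill and hold it at third speed

### The arm

A 6-joint arm with a two-finger parallel gripper is mounted at the origin on the work surface. World frame = base frame: x ahead of the robot, y to its left, z up, the work surface at z = 0. Lengths are in m, angles in degrees, forces in N, time in s.
With the tool pointing down it reaches from about 0.25 to 0.725 m from the base axis. Payload 9.7 kg.
Tool frame: the origin (TCP) lies on the centre line of the jaws, within the pads' length; the fingertips stand tip_reach ahead of it and the grasp point (between the pads) lies 2 mm behind it (tip_reach is the distance from the TCP to the fingertips, in m); z points along the fingers, y is the direction in which the jaws open and shut (so a half turn about z gives the same grasp; the last joint's range is limited). The gripper opens to 85 mm and grips with 20 to 120 N. Pads are 22 mm wide; open, the fingers measure 114 mm over their backs; the gripper's body (76 mm by 85 mm) begins 54 mm behind the grasp point. The pads swing forward as they close: fully open they stand 13 mm farther back than shut.
Start: joints at [74.026, 4.979, 10.078, 95.1, 0, 90], TCP at [0.151, 0.529, 0.248] pointing down, gripper open.
Joint ranges: [-179.16, 179.16], [-48.56, 103.87], [-65.8, 70.77], [-126.05, 130.52], [-82.76, 87.17], [-180, 180]. Speed limits (degrees/s): [127.2, 127.2, 147.25, 180, 180, 180].

### API

Orientations are given as [roll, pitch, yaw] about the fixed x, y, z axes, in that order (R = Rz(yaw) Ry(pitch) Rx(roll)).
In Python, from workcell import get_obs, camera, calibration, job_done, tip_reach gives the robot as it stands.
- The arm moves only by the tool apply_moves, never from a script. Its argument "rows" is a list of rows, each a list of 7 numbers: the shift along the world's x, y, z in mm, then the turn, a rotation vector about the world's x, y, z in degrees, then the closure, from 0 (fully open) to 1 (shut). A call has 1 to 20 rows; each row shifts and turns the commanded pose from where the row before left it; what a row does not reach is not made up. A row lasts 1/8 s, in which the tool goes at most 62.5 mm and 10.7 degrees, less where a joint would pass 70% of its speed; a pose out of reach is approached as far as the arm can. A call with a gripper value outside its range is refused whole. The fingers move at their own pace and stop on an object; "grip_force" is the grip in N (left out, the last holds). Time passes only in rows, so rows that do not move let the fingers close. It gives the time, the measured TCP pose, the force and the opening at its end, in the units of the state.
- get_obs(): the state, without advancing time (a new reading comes with each control period).
- camera(name): name is "scene" or "side" or "wrist"; returns the picture (480x640x3 uint8, red, green, blue); there is no depth.
- calibration(name): a dict with "intrinsics" (3x3 intrinsics, pixels), "T" (4x4, takes a point from camera to world coordinates); the wrist camera has in their place "mount" (4x4, takes a point from camera to tool coordinates, whose origin is the TCP and whose axes are the flange's). Camera axes: x right, y down, z forward; pixel columns grow to the right and rows downward; lengths in m; the calibration is good to about 2 mm. A picture is of the moment at which its call begins: read the wrist's pose just before it. calibration takes no time and is no camera call.
- job_done(): hands the job in, once; it reports no verdict.
The state is a dict: "time": time; "q": joint angles; "qd": joint speeds; "joint_efforts": joint torques, N m; "ee_pos": TCP position; "tcp_rot": TCP orientation; "wrist_force": force on the tool from outside, world axes, zero at the start; "torque": the same for the moment, N m; "opening": finger opening in m.
Only numpy, scipy, OpenCV 4.12 (cv2) and the standard library are available. Lean on these libraries where they do the work, as an engineer would, in place of code of your own. Each camera call takes 0.05 s, during which the arm holds its last target.

### The job

The herb mill on the counter has tripped: press the mushroom-headed reset plunger on its deck right down to its stop, then let it spring back up. Then swing the lever of the spring-return speed dial clockwise past the first and second clicks to the third, never into the fourth, and keep holding it there against its spring: the mill runs only while held, so finish while still holding the lever. Leave the jars, tools and other things around the mill where they are.

Things in the scene. Friction and masses are not known exactly. Their poses are not given: they have to be found in the camera images.
- mill: Bench herb mill, fixed: 200 mm (its x) by 340 mm (its y), origin at the centre of its underside, z up, front facing its -x (roughly to the robot). Right part (y -168 to -14 mm): a steel motor tower whose flat deck, 120 mm above the counter, carries the dial and the reset plunger. Left part: the grinding bowl.
- bowl_knob (a point): Top of the knob on the bowl's lid, the mill's highest point: 191 mm above the counter, at mill x 0, y +80 mm. The round steel bowl under it is 160 mm across; the rim of its lid is 165 mm above the counter.
- plunger_top (a point): Centre of the top of the reset plunger's black mushroom head, 26 mm across, at mill x -60, y -50 mm. At rest 152 mm above the counter, 32 mm above the deck; moves straight down with the plunger. A steel collar 34 mm across, 8 mm high, surrounds its stem.
- plunger (a joint): Downward travel of the reset plunger in m: 0 up at rest, 0.010 at its stop. Spring: about 3 N to start, 6.5 N at the stop; it springs back up when let go.
- dial_axis (a point): Point on the vertical axis of the speed dial at half the height of its lever: 146 mm above the counter, at mill x +12, y -88 mm; axes as the mill's. The dial's round disc, under the lever, is 56 mm across and reaches 14 mm above the deck. Engraved on the deck just beyond the lever's tip, 63 mm from the axis: a long black mark for off and four short ones for the clicks.
- lever_grip (a point): Point in the dial's lever 40 mm from the dial axis, at half the lever's height; turns with the dial. Its x axis points along the lever to the free tip, z up. The black lever is a straight bar 14 mm wide and 24 mm high (134 to 158 mm above the counter), its tip 58 mm from the axis, its back end 22 mm behind the axis. Outside the disc the 14 mm between lever and deck is free.
- dial (a joint): Dial angle in rad, growing clockwise seen from above: 0 off (lever along the mill's +x, away from its front), clicks at 0.38, 0.76, 1.14 (the third: lever 65 degrees to the right of the mill's +x) and 1.52, end stop 1.58. A spring always turns it back to off when let go, no click holds it: 0.14 N m at off, 0.28 at the third click; each click adds or takes up to 0.1 N m.

How it is judged:
By the outcome, as a careful person would: the job done as asked, in the order asked, and still so for the second after the job is handed in, while the arm keeps its last pose, push and grip.
It also fails if it takes over 42 s, if anything falls off the work surface, if the arm or the gripper's body presses on something with over 40 N, if the wrist force passes 120 N, or if a joint passes its speed limit or range.

## Working session

There is one attempt and no reset: what is moved stays moved. The work goes in short steps, Python scripts to look and compute and a tool call to move; the robot and the scene stay as the last step left them, time stands still between calls to the robot, and variables do not carry over. Pictures are saved under pics/ and viewed, and the job is handed in when it is done.

Besides the shell and the picture viewer there is one more tool, called after "Call:" by a JSON object that holds its "api" and its "payload", one argument or row to a line. apply_moves: Moves the arm, as the interface text tells. Its arguments: {"type":"object","properties":{"rows":{"type":"array","items":{"type":"array","items":{"type":"number"}}},"grip_force":{"type":"number"}},"required":["rows"]}

```bash
ls; mkdir -p pics; python3 - <<'E'
from workcell import *
import cv2
for n in("scene","side","wrist"):
    print(n,calibration(n)); cv2.imwrite(f"pics/{n}0.png",camera(n)[:,:,::-1])
print(get_obs(),tip_reach if not callable(tip_reach) else tip_reach())
E
```

```text
pics
scene {'intrinsics': array([[606.9972939 ,   0.        , 314.93582059],
       [  0.        , 606.9972939 , 245.13942262],
       [  0.        ,   0.        ,   1.        ]]), 'T': array([[ 0.49221592,  0.48412525, -0.72342673,  1.13449638],
       [ 0.87029472, -0.25687062,  0.42024348, -0.23731382],
       [ 0.01762341, -0.83644499, -0.54776746,  0.54907303],
       [ 0.        ,  0.        ,  0.        ,  1.        ]])}
side {'intrinsics': array([[587.51522941,   0.        , 325.111671  ],
       [  0.        , 587.51522941, 234.61346457],
       [  0.        ,   0.        ,   1.        ]]), 'T': array([[ 0.98502147, -0.11183989,  0.13124231,  0.49700346],
       [-0.1723029 , -0.6089944 ,  0.77423351, -0.63191862],
       [-0.00666436, -0.78525006, -0.6191429 ,  0.68576803],
       [ 0.        ,  0.        ,  0.        ,  1.        ]])}
wrist {'intrinsics': array([[425.58769608,   0.        , 314.99004734],
       [  0.        , 425.58769608, 245.56526148],
       [  0.        ,   0.        ,   1.        ]]), 'mount': array([[-5.34182566e-04, -9.47706467e-01, -3.19142863e-01
[... 236 characters left out ...]
00,  0.00000000e+00,
         1.00000000e+00]])}
{'time': 0.15, 'q': array([7.40253972e+01, 5.00366585e+00, 1.00443638e+01, 9.50969039e+01,
       4.67837984e-04, 9.00025225e+01]), 'qd': array([-0.00593143, -0.00134841,  0.04037947, -0.01168195, -0.04223915,
       -0.03268273]), 'joint_efforts': array([ 1.21339945e-04, -5.20762682e+01,  4.65044618e+01,  1.39377359e-02,
       -2.93481207e-05, -1.03972869e-05]), 'ee_pos': array([0.15132503, 0.5286253 , 0.24774313]), 'tcp_rot': array([-1.79943794e+02, -4.65363251e-04,  1.64022874e+02]), 'wrist_force': array([-0.29079307, -0.17007501,  0.33490939]), 'torque': array([-0.00705978, -0.02889669, -0.04757664]), 'opening': 0.08543053949140038} 0.017
```

View pics/scene0.png

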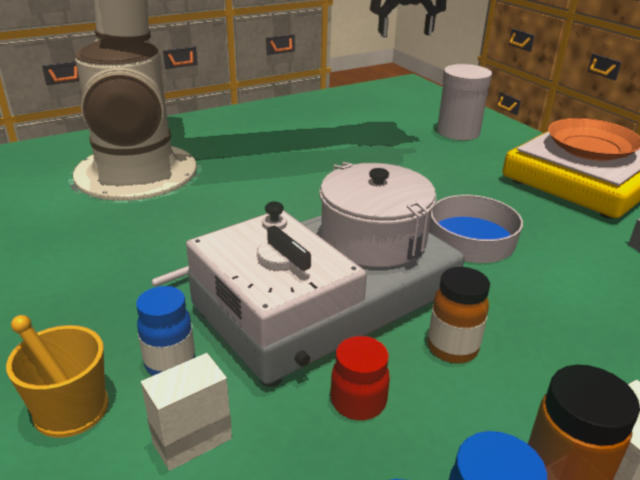

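View pics/side0.png

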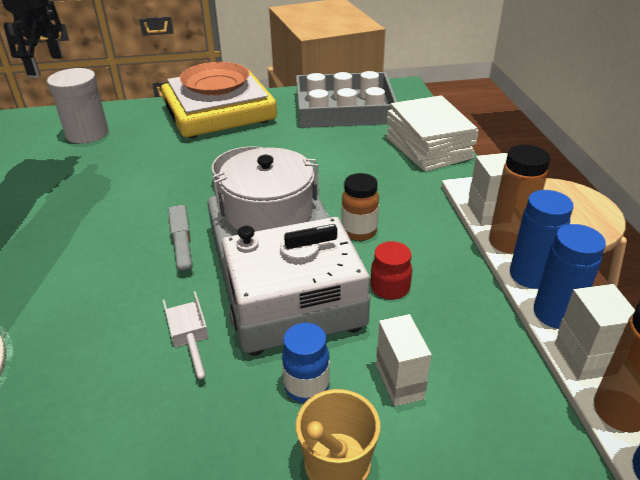

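View pics/wrist0.png

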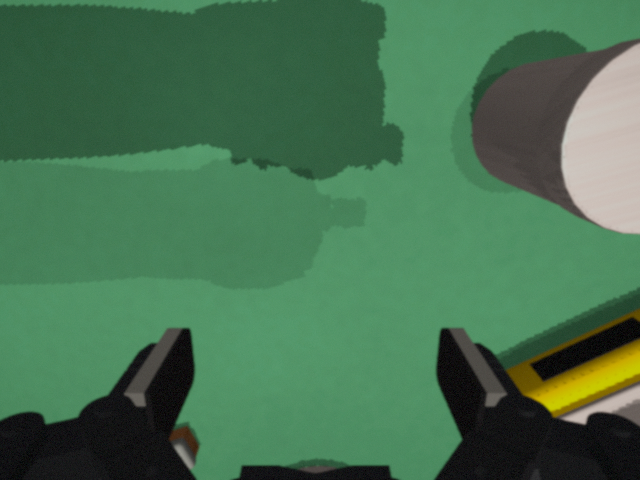

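The scene view shows the mill with the plunger near (274,208), the lever near (289,247) and the lid knob near (378,172). In the side view they are near (247,231), (311,236) and (265,158). I'll enlarge both.

```bash
python3 - <<'E'
import cv2
a=cv2.imread("pics/scene0.png")[150:310,180:400]; cv2.imwrite("pics/sc.png",cv2.resize(a,None,fx=3.6,fy=3.6,interpolation=2))
a=cv2.imread("pics/side0.png")[140:300,190:370]; cv2.imwrite("pics/si.png",cv2.resize(a,None,fx=3.6,fy=3.6,interpolation=2))
E
```

```text
(no output)
```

View pics/sc.png

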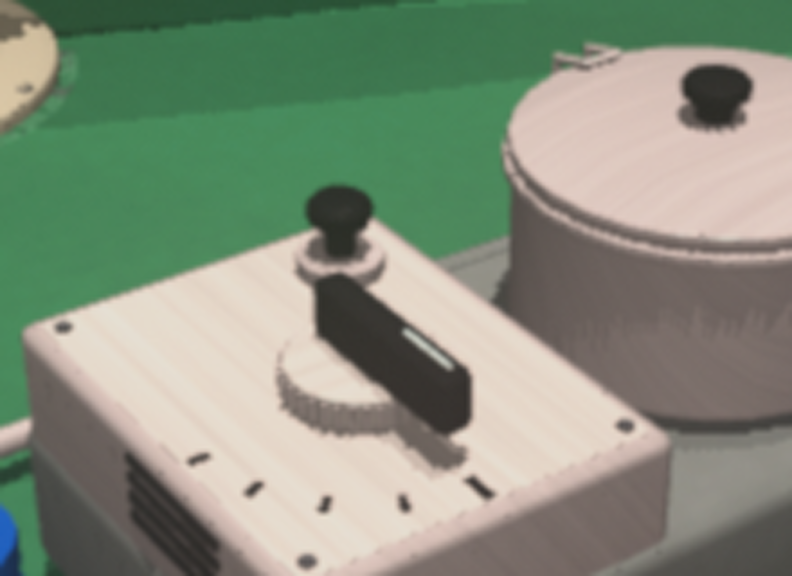

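View pics/si.png

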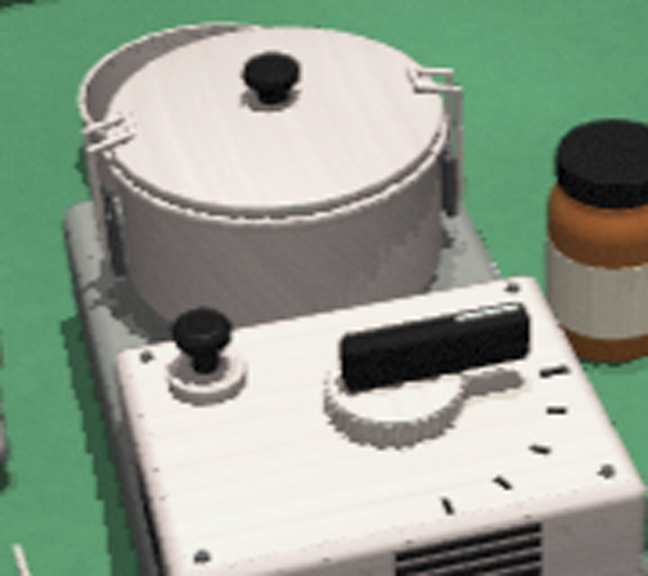

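```bash
cat > h.py <<'E'
import numpy as np, cv2
from workcell import *
def proj(n,P):
    c=calibration(n);T=np.linalg.inv(c["T"]);p=P@T[:3,:3].T+T[:3,3];p=p@c["intrinsics"].T;return p[:,:2]/p[:,2:]
E
python3 - <<'E'
from h import *
from scipy.optimize import least_squares
th=[0,.38,.76,1.14,1.52]
P=[[0,.08,.191],[-.06,-.05,.152]]+[[.012+.063*np.cos(t),-.088-.063*np.sin(t),.12] for t in th]
P=np.array(P)
sc=np.array([[717,72],[339,203],[480,487],[404,503],[325,504],[254,489],[199,458]])/3.6+[180,150]
si=np.array([[271,66],[202,322],[553,371],[557,410],[540,449],[503,483],[447,506]])/3.6+[190,140]
def W(v):
    c,s=np.cos(v[2]),np.sin(v[2]);return P@np.array([[c,s,0],[-s,c,0],[0,0,1]])+[v[0],v[1],0]
for use in("both","scene","side"):
    def f(v):
        r=[]
        if use!="side":r.append(proj("scene",W(v))-sc)
        if use!="scene":r.append(proj("side",W(v))-si)
        return np.concatenate(r).ravel()
    s=least_squares(f,[.5,0,0],loss="soft_l1")
    print(use,s.x,np.degrees(s.x[2]),"\n",np.round(f(s.x).reshape(-1,2),1).tolist())
    print(W(s.x)[:2].round(4).tolist())
    v=s.x;c,q=np.cos(v[2]),np.sin(v[2]);print("axis",v[0]+c*.012+q*.088,v[1]+q*.012-c*.088)
E
```

```text
both [0.55251509 0.12381164 0.12314611] 7.055752161131831 
 [[0.1, 0.0], [-0.7, -1.7], [-3.3, -1.2], [-0.7, -0.6], [0.7, -0.3], [1.4, -0.2], [2.3, 0.4], [1.3, -0.4], [1.7, 0.7], [-1.6, 2.0], [-0.7, 1.2], [0.0, 0.6], [0.5, -0.1], [1.7, -0.7]]
[[0.5427, 0.2032, 0.191], [0.4991, 0.0668, 0.152]]
axis 0.5752337077700935 0.03795207387309962
scene [0.55363237 0.12328656 0.11938606] 6.840317564140804 
 [[0.4, 0.5], [-0.7, -1.3], [-3.6, -0.7], [-1.1, -0.1], [0.3, 0.2], [1.0, 0.2], [2.0, 0.8]]
[[0.5441, 0.2027, 0.191], [0.5, 0.0665, 0.152]]
axis 0.5760279851248415 0.03734217944325689
side [0.55137987 0.12451525 0.12964314] 7.428004668403602 
 [[0.2, -0.5], [1.1, 0.6], [-2.2, 1.5], [-1.2, 0.7], [-0.4, 0.1], [0.2, -0.6], [1.4, -1.1]]
[[0.541, 0.2038, 0.191], [0.4983, 0.0672, 0.152]]
axis 0.574655834237163 0.038805104263443635
```

```bash
python3 - <<'E'
from h import *
from scipy.optimize import least_squares
th=np.array([0,.38,.76,1.14,1.52])
sc=np.array([[717,72],[339,203],[480,487],[404,503],[325,504],[254,489],[199,458]])/3.6+[180,150]
si=np.array([[271,66],[202,322],[553,371],[557,410],[540,449],[503,483],[447,506]])/3.6+[190,140]
def W(v):
    R=v[3];R0=v[4]
    P=np.array([[0,.08,.191],[-.06,-.05,.152]]+[[.012+r*np.cos(t),-.088-r*np.sin(t),.12] for t,r in zip(th,[R0,R,R,R,R])])
    c,s=np.cos(v[2]),np.sin(v[2]);return P@np.array([[c,s,0],[-s,c,0],[0,0,1]])+[v[0],v[1],0]
def f(v): return np.concatenate([proj("scene",W(v))-sc,proj("side",W(v))-si]).ravel()
s=least_squares(f,[.5,0,0,.063,.063],loss="soft_l1")
v=s.x
print(v,np.degrees(v[2]),"\n",np.round(f(v).reshape(-1,2),1).tolist())
print(W(v)[:2].round(4).tolist())
c,q=np.cos(v[2]),np.sin(v[2]);ax=np.array([v[0]+c*.012+q*.088,v[1]+q*.012-c*.088]);print("axis",ax)
# overlay
def m2w(p):
    p=np.array(p,float);return p@np.array([[c,q,0],[-q,c,0],[0,0,1]])+[v[0],v[1],0]
lev=[[.012+x,-.088+y,z] for z in(.134,.158) for x,y in((-.022,-.007),(.058,-.007),(.058,.007),(-.022,.007))]
deck=[[x,y,.12] for x,y in((-.1,-.168),(.1,-.168),(.1,-.014),(-.1,-.014))]
head=[[-.06+.013*np.cos(t),-.05+.013*np.sin(t),.152] for t in np.linspace(0,6.28,20)]
for n,o,wh in(("scene",(180,150),(220,160)),("side",(190,140),(180,160))):
    im=cv2.imread(f"pics/{n}0.png")[o[1]:o[1]+wh[1],o[0]:o[0]+wh[0]]
    im=cv2.resize(im,None,fx=3.6,fy=3.6)
    for L,col in((lev[:4],(0,255,255)),(lev[4:],(0,255,0)),(deck,(255,0,0)),(head,(0,0,255))):
        p=((proj(n,m2w(L))-o)*3.6).astype(int);cv2.polylines(im,[p],True,col,1)
    cv2.imwrite(f"pics/ov_{n}.png",im)
E
```

```text
[0.5503748  0.12554642 0.12070722 0.0663882  0.06893978] 6.9160143978567135 
 [[0.4, -0.8], [-0.2, -2.7], [-0.2, -0.2], [0.1, -0.4], [0.4, -0.1], [0.1, -0.2], [0.4, -0.0], [-0.0, -0.8], [0.0, 0.1], [0.4, 0.8], [-0.2, 0.9], [0.3, 0.7], [0.1, 0.5], [0.5, 0.3]]
[[0.5407, 0.205, 0.191], [0.4968, 0.0687, 0.152]]
axis [0.57288395 0.03963171]
```

View pics/ov_scene.png

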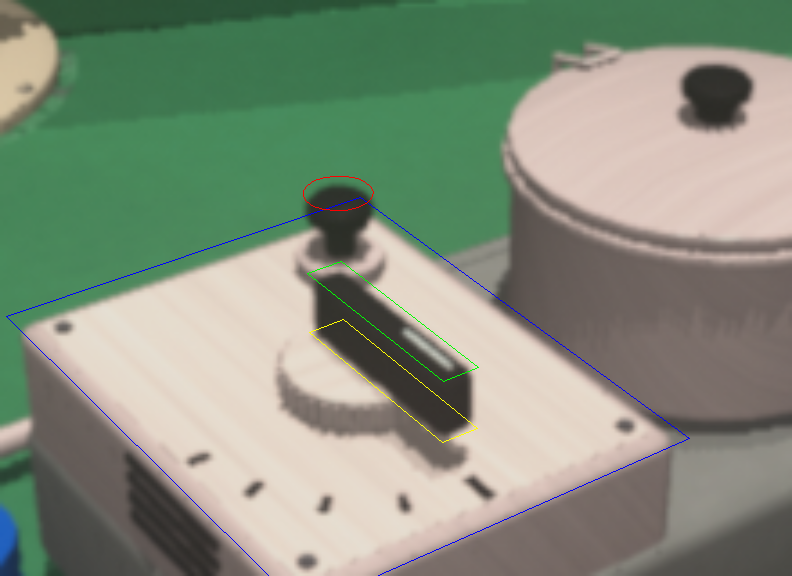

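View pics/ov_side.png

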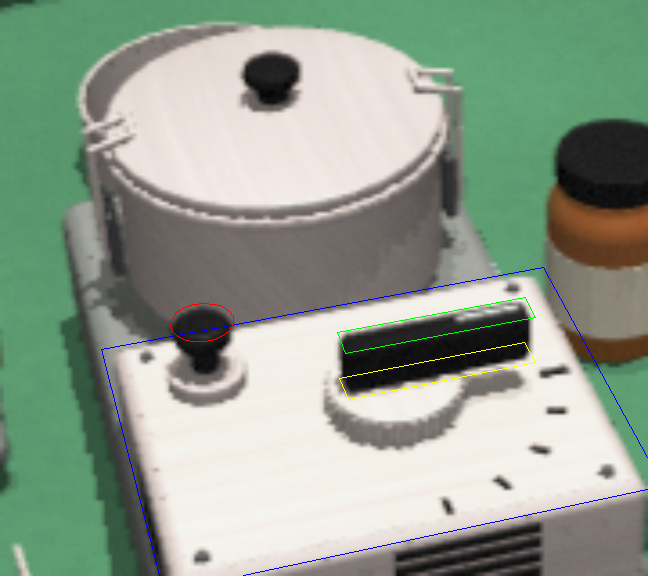

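Call:
{"api": "apply_moves", "payload": {
  "rows": [
    [19,-29,2,0,0,1.4,0],
    [19,-29,2,0,0,1.4,0],
    [19,-29,2,0,0,1.4,0],
    [19,-29,2,0,0,1.4,0],
    [19,-29,2,0,0,1.4,0],
    [19,-29,2,0,0,1.4,0],
    [19,-29,2,0,0,1.4,0],
    [19,-29,2,0,0,1.4,0],
    [19,-29,2,0,0,1.4,0],
    [19,-29,2,0,0,1.4,0],
    [19,-29,2,0,0,1.4,0],
    [19,-29,2,0,0,1.4,0],
    [19,-29,2,0,0,1.4,0],
    [19,-29,2,0,0,1.4,0],
    [19,-29,2,0,0,1.4,0],
    [14,-34,2,0,0,2,0],
    [0,0,0,0,0,0,0],
    [0,0,0,0,0,0,0]
  ]
}}

```text
time: 2.4
ee_pos: [0.4502, 0.0599, 0.2801]
tcp_rot: [180.0, -0.0, -173.0]
wrist_force: [-0.5, -0.0, -0.5]
opening: 0.0851
```

```bash
python3 - <<'E'
from h import *
o=get_obs();print({k:np.round(o[k],4).tolist() for k in("time","q","ee_pos","tcp_rot","wrist_force")})
np.save("w1.npy",np.r_[o["ee_pos"],o["tcp_rot"]])
cv2.imwrite("pics/w1.png",camera("wrist")[:,:,::-1])
E
```

```text
{'time': 2.4, 'q': [7.5728, -7.2082, 1.6563, 98.8935, 0.0131, 0.5967], 'ee_pos': [0.4502, 0.0599, 0.2801], 'tcp_rot': [179.9872, -0.0292, -173.0239], 'wrist_force': [-0.5382, -0.0084, -0.4618]}
```

View pics/w1.png

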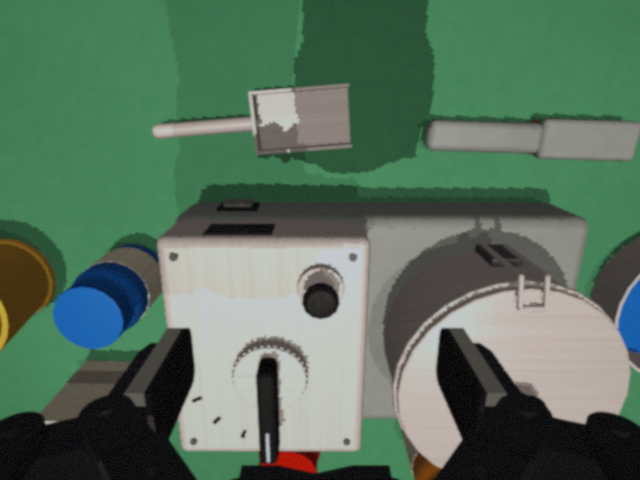

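The wrist view looks down on the deck: plunger at about (320,301), lever from (268,362) to (269,458), and click marks at bottom left of the dial. The deck edges run nearly parallel to the image, so the yaw is close. Next I'll overlay the model.

```bash
cat >> h.py <<'E'
from scipy.spatial.transform import Rotation as Ro
def projw(w,P):
    c=calibration("wrist");T=np.eye(4);T[:3,:3]=Ro.from_euler("xyz",w[3:],degrees=True).as_matrix();T[:3,3]=w[:3]
    T=np.linalg.inv(T@c["mount"]);p=P@T[:3,:3].T+T[:3,3];p=p@c["intrinsics"].T;return p[:,:2]/p[:,2:]
E
python3 - <<'E'
from h import *
w=np.load("w1.npy");v=[.5504,.1255,.1207]
c,q=np.cos(v[2]),np.sin(v[2])
def m2w(p):
    p=np.array(p,float);return p@np.array([[c,q,0],[-q,c,0],[0,0,1]])+[v[0],v[1],0]
lev=[[.012+x,-.088+y,z] for z in(.134,.158) for x,y in((-.022,-.007),(.058,-.007),(.058,.007),(-.022,.007))]
cir=lambda x,y,z,r:[[x+r*np.cos(t),y+r*np.sin(t),z] for t in np.linspace(0,6.28,30)]
o=(150,220)
im=cv2.imread("pics/w1.png")[220:480,150:420];im=cv2.resize(im,None,fx=2.9,fy=2.3);S=(2.9,2.3)
im=cv2.resize(cv2.imread("pics/w1.png")[220:480,150:420],None,fx=2.3,fy=2.3)
for L,col in((lev[:4],(0,255,255)),(lev[4:],(0,255,0)),(cir(-.06,-.05,.152,.013),(0,0,255)),(cir(-.06,-.05,.128,.017),(255,0,255)),(cir(.012,-.088,.134,.028),(255,0,0))):
    cv2.polylines(im,[((projw(w,m2w(L))-o)*2.3).astype(int)],True,col,1)
cv2.imwrite("pics/ovw.png",im)
E
```

```text
(no output)
```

View pics/ovw.png

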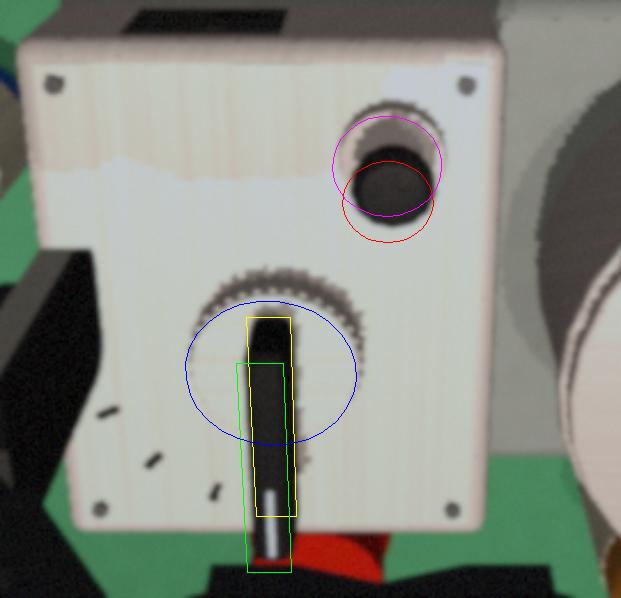

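```bash
cat > fit.py <<'E'
from h import *
from scipy.optimize import least_squares
th=np.array([0,.38,.76,1.14,1.52])
sc=np.array([[717,76],[339,258],[480,487],[404,503],[325,504],[254,489],[199,458]])/3.6+[180,150]
si=np.array([[271,69],[207,376],[553,371],[557,410],[540,449],[503,483],[447,506]])/3.6+[190,140]
wi=np.array([[391,160],[215,492],[153,460],[108,412]])/2.3+[150,220]
w=np.load("w1.npy")
def W(v):
    R=v[3];R0=v[4]
    P=np.array([[0,.08,.189],[-.06,-.05,.128]]+[[.012+r*np.cos(t),-.088-r*np.sin(t),.12] for t,r in zip(th,[R0,R,R,R,R])])
    c,s=np.cos(v[2]),np.sin(v[2]);return P@np.array([[c,s,0],[-s,c,0],[0,0,1]])+[v[0],v[1],0]
def f(v):
    X=W(v);d=v[5:].reshape(3,3)/1000
    return np.concatenate([(proj("scene",X+d[0])-sc).ravel(),(proj("side",X+d[1])-si).ravel(),(projw(w,X[[1,4,5,6]]+d[2])-wi).ravel(),v[5:]/2])
if __name__=="__main__":
    s=least_squares(f,[.5,0,0,.063,.063]+[0]*9,x_scale=[.1,.1,.1,.01,.01]+[1]*9)
    v=s.x;r=f(v)
    print(v[:5].round(4),np.degrees(v[2]),v[5:].reshape(3,3).round(1).tolist(),"\n",r[:36].reshape(-1,2).round(1).tolist())
    c,q=np.cos(v[2]),np.sin(v[2])
    m=lambda x,y:np.round([v[0]+c*x-q*y,v[1]+q*x+c*y],4)
    print("plunger",m(-.06,-.05),"axis",m(.012,-.088),"grip",m(.052,-.088))
E
python3 fit.py
```

```text
[0.547  0.1266 0.1888 0.0632 0.0675] 10.818602685937458 [[0.1, -5.9, 0.2], [-0.6, -1.9, -2.6], [0.6, 7.8, 8.3]] 
 [[-6.9, -2.4], [-5.3, -0.9], [0.9, -0.5], [1.7, -0.8], [3.1, 0.3], [3.2, 1.1], [3.1, 2.3], [-5.5, 1.8], [0.4, 0.8], [-0.5, 0.0], [-1.2, -0.3], [0.5, -0.9], [1.9, -1.2], [3.8, -1.2], [6.1, 10.5], [-9.9, 0.1], [-3.4, -4.7], [4.6, -7.9]]
plunger [0.4974 0.0663] axis [0.5753 0.0425] grip [0.6146 0.05  ]
```

```bash
sed -i 's/X\[\[1,4,5,6\]\]/X[[1,3,4,5]]/' fit.py; python3 fit.py
```

```text
[0.5491 0.126  0.1224 0.0665 0.0691] 7.0113955928026135 [[0.3, -0.3, -1.3], [0.9, 0.2, -0.4], [-1.2, 0.1, 0.3]] 
 [[-0.2, -0.1], [-0.1, -2.0], [-0.2, 0.3], [0.0, 0.1], [0.3, 0.4], [0.0, 0.2], [0.3, 0.5], [-0.3, -0.6], [-0.2, -2.3], [0.2, 0.7], [-0.4, 0.8], [0.1, 0.6], [-0.0, 0.4], [0.3, 0.2], [-0.4, 0.3], [0.1, -0.5], [0.4, 0.1], [-0.1, 0.2]]
plunger [0.4956 0.0691] axis [0.5717 0.0401] grip [0.6114 0.045 ]
```

Call:
{"api": "apply_moves", "payload": {
  "rows": [
    [9,2,-15,0,0,0,1],
    [9,2,-15,0,0,0,1],
    [9,2,-15,0,0,0,1],
    [9,2,-15,0,0,0,1],
    [9,1,-15,0,0,0,1],
    [0,0,-18,0,0,0,1],
    [0,0,0,0,0,0,1],
    [0,0,0,0,0,0,1]
  ],
  "grip_force": 30
}}

```text
time: 3.45
ee_pos: [0.4953, 0.0687, 0.1878]
tcp_rot: [180.0, 0.0, -173.0]
wrist_force: [0.8, 0.5, 0.6]
opening: -0.0
```

```bash
python3 - <<'E'
from h import *
o=get_obs();print({k:np.round(o[k],4).tolist() for k in("time","ee_pos","tcp_rot","wrist_force","opening")})
a=camera("scene")[120:300,180:400,::-1];b=camera("side")[120:300,190:370,::-1]
cv2.imwrite("pics/p2.png",np.hstack([cv2.resize(a,None,fx=2,fy=2),cv2.resize(b,None,fx=2,fy=2)]))
E
```

```text
{'time': 3.45, 'ee_pos': [0.4953, 0.0687, 0.1878], 'tcp_rot': [179.9996, 0.0344, -172.9764], 'wrist_force': [0.7996, 0.5389, 0.6415], 'opening': -0.0}
```

View pics/p2.png

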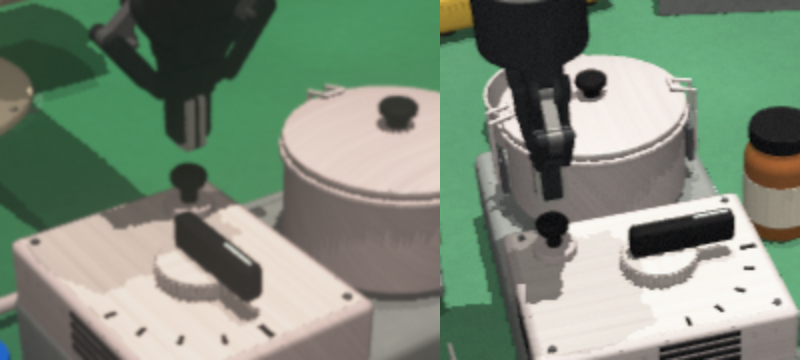

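In both views the closed fingertips sit centred over the plunger head, with a gap of about 18 mm.

Call:
{"api": "apply_moves", "payload": {
  "rows": [
    [0,0,-8,0,0,0,1],
    [0,0,-8,0,0,0,1],
    [0,0,-4,0,0,0,1],
    [0,0,-2,0,0,0,1],
    [0,0,0,0,0,0,1]
  ]
}}

```text
time: 4.18
ee_pos: [0.4953, 0.0688, 0.1655]
tcp_rot: [180.0, 0.0, -173.0]
wrist_force: [-2.1, -0.4, 2.6]
opening: -0.0002
```

Call:
{"api": "apply_moves", "payload": {
  "rows": [
    [0,0,-2,0,0,0,1],
    [0,0,-2,0,0,0,1],
    [0,0,-1,0,0,0,1],
    [0,0,0,0,0,0,1]
  ]
}}

```text
time: 4.68
ee_pos: [0.4953, 0.0688, 0.1603]
tcp_rot: [180.0, 0.0, -173.0]
wrist_force: [-2.9, -0.3, 6.6]
opening: -0.0001
```

Call:
{"api": "apply_moves", "payload": {
  "rows": [
    [0,0,-1,0,0,0,1],
    [0,0,0,0,0,0,1]
  ]
}}

```text
time: 4.92
ee_pos: [0.4953, 0.0687, 0.1594]
tcp_rot: [180.0, 0.0, -173.0]
wrist_force: [-2.9, -0.3, 5.4]
opening: 0.0001
```

Call:
{"api": "apply_moves", "payload": {
  "rows": [
    [0,0,-1,0,0,0,1],
    [0,0,0,0,0,0,1]
  ]
}}

```text
time: 5.18
ee_pos: [0.4953, 0.0688, 0.1588]
tcp_rot: [-180.0, 0.0, -173.0]
wrist_force: [-4.7, -0.2, 8.2]
opening: -0.0004
```

Call:
{"api": "apply_moves", "payload": {
  "rows": [
    [0,0,-1,0,0,0,1],
    [0,0,0,0,0,0,1]
  ]
}}

```text
time: 5.42
ee_pos: [0.4953, 0.0688, 0.1587]
tcp_rot: [180.0, 0.1, -173.0]
wrist_force: [-7.1, 0.3, 14.4]
opening: -0.0002
```

Call:
{"api": "apply_moves", "payload": {
  "rows": [
    [0,0,-1,0,0,0,1],
    [0,0,0,0,0,0,1]
  ]
}}

```text
time: 5.68
ee_pos: [0.4954, 0.0688, 0.1586]
tcp_rot: [180.0, 0.1, -173.0]
wrist_force: [-8.8, -1.8, 21.2]
opening: -0.0
```

The head stopped moving while the force rose to 21 N, so it is at its stop. I'll release it and move over the lever while opening the gripper.

Call:
{"api": "apply_moves", "payload": {
  "rows": [
    [0,0,5,0,0,0,1],
    [0,0,6,0,0,0,1],
    [0,0,10,0,0,0,1],
    [0,0,17,0,0,0,1],
    [0,0,17,0,0,0,1],
    [20,-4,0,0,0,0,0],
    [20,-4,0,0,0,0,0],
    [20,-4,0,0,0,0,0],
    [20,-4,0,0,0,0,0],
    [20,-4,0,0,0,0,0],
    [16,-4,0,0,0,0,0],
    [0,0,0,0,0,0,0],
    [0,0,0,0,0,0,0]
  ],
  "grip_force": 40
}}

```text
time: 7.3
ee_pos: [0.6111, 0.0449, 0.2117]
tcp_rot: [180.0, -0.0, -173.0]
wrist_force: [-0.1, -0.9, 0.7]
opening: 0.0856
```

```bash
python3 - <<'E'
from h import *
o=get_obs();print({k:np.round(o[k],4).tolist() for k in("time","q","ee_pos","tcp_rot","wrist_force","opening")})
a=camera("scene")[120:300,180:400,::-1];b=camera("side")[120:300,190:370,::-1]
cv2.imwrite("pics/p3.png",np.hstack([cv2.resize(a,None,fx=2,fy=2),cv2.resize(b,None,fx=2,fy=2)]))
cv2.imwrite("pics/w3.png",camera("wrist")[:,:,::-1])
E
```

```text
{'time': 7.3, 'q': [4.1985, 13.1523, 15.2302, 92.0804, 0.0039, -2.8281], 'ee_pos': [0.6111, 0.0449, 0.2117], 'tcp_rot': [179.9959, -0.0023, -172.9734], 'wrist_force': [-0.102, -0.8848, 0.6597], 'opening': 0.0856}
```

View pics/p3.png

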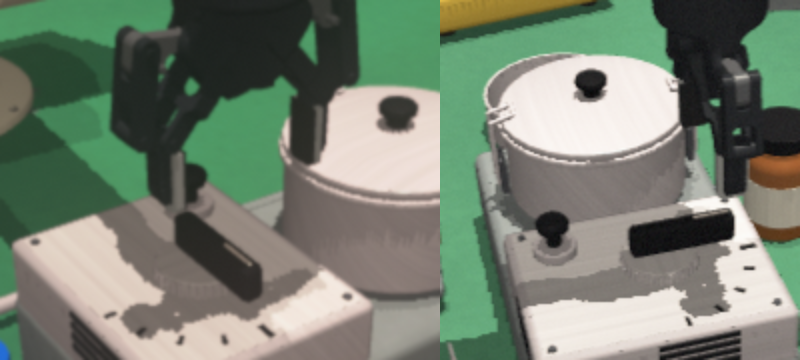

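View pics/w3.png

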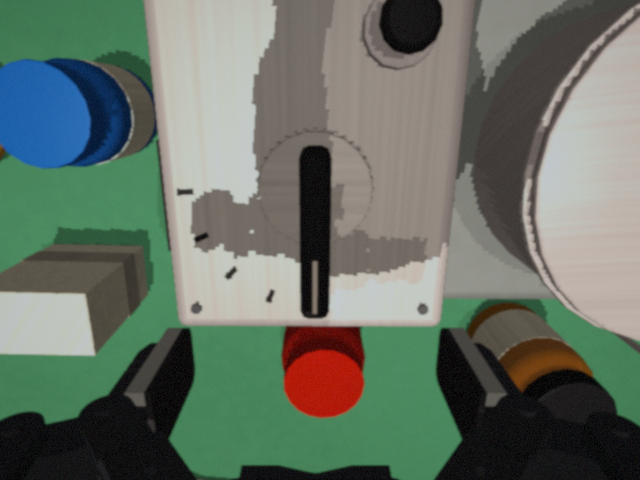

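The plunger is back up (same height as before). The lever is centred between the open fingers (column 315) and aligned with them. I'll descend and grip.

Call:
{"api": "apply_moves", "payload": {
  "rows": [
    [0,0,-12,0,0,0,0.4],
    [0,0,-12,0,0,0,0.4],
    [0,0,-12,0,0,0,0.4],
    [0,0,-12,0,0,0,0.4],
    [0,0,-10,0,0,0,0.4],
    [0,0,-4,0,0,0,0.4],
    [0,0,0,0,0,0,0.6],
    [0,0,0,0,0,0,0.75],
    [0,0,0,0,0,0,1],
    [0,0,0,0,0,0,1],
    [0,0,0,0,0,0,1]
  ],
  "grip_force": 40
}}

```text
time: 8.82
ee_pos: [0.6116, 0.0448, 0.1499]
tcp_rot: [-180.0, 0.1, -173.0]
wrist_force: [0.5, -0.2, 5.4]
opening: 0.0136
```

```bash
python3 - <<'E'
from h import *
o=get_obs();print({k:np.round(o[k],4).tolist() for k in("time","ee_pos","tcp_rot","wrist_force","torque","opening")})
a=camera("scene")[120:300,180:400,::-1];b=camera("side")[120:300,190:370,::-1]
cv2.imwrite("pics/p4.png",np.hstack([cv2.resize(a,None,fx=2,fy=2),cv2.resize(b,None,fx=2,fy=2)]))
p=o["ee_pos"][:2];yaw0=np.radians(7)
ax=np.array([.5717,.0401]);print("r",np.linalg.norm(p-ax),np.degrees(np.arctan2(*(p-ax)[::-1])))
r=40.0;ang=[7-65.3*k/20 for k in range(21)]
pts=np.array([[r*np.cos(np.radians(a)),r*np.sin(np.radians(a))] for a in ang]);print(np.diff(pts,axis=0).round(1).tolist())
E
```

```text
{'time': 8.825, 'ee_pos': [0.6116, 0.0448, 0.1499], 'tcp_rot': [-179.9986, 0.06, -172.9795], 'wrist_force': [0.5484, -0.1672, 5.3682], 'torque': [-0.0198, 0.0356, -0.0843], 'opening': 0.0136}
r 0.040203323693438264 6.686636277494798
[[0.2, -2.3], [0.1, -2.3], [-0.0, -2.3], [-0.2, -2.3], [-0.3, -2.3], [-0.4, -2.2], [-0.6, -2.2], [-0.7, -2.2], [-0.8, -2.1], [-0.9, -2.1], [-1.0, -2.0], [-1.2, -2.0], [-1.3, -1.9], [-1.4, -1.8], [-1.5, -1.7], [-1.6, -1.7], [-1.7, -1.6], [-1.7, -1.5], [-1.8, -1.4], [-1.9, -1.3]]
```

View pics/p4.png

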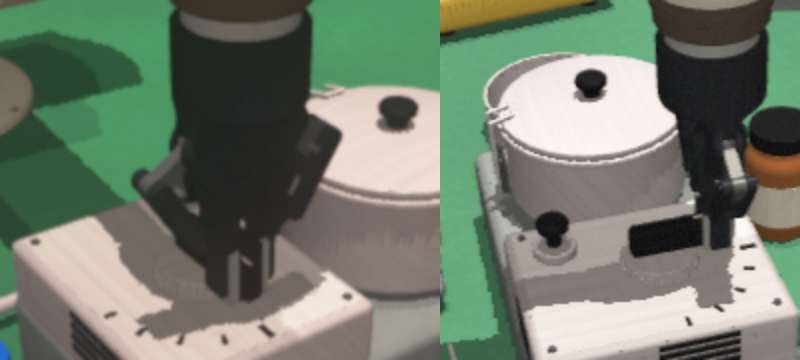

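The fingers grip the lever (opening 13.6 mm). I'll swing it halfway, then check.

Call:
{"api": "apply_moves", "payload": {
  "rows": [
    [0.2,-2.3,0,0,0,-3.25,1],
    [0.1,-2.3,0,0,0,-3.25,1],
    [0,-2.3,0,0,0,-3.25,1],
    [-0.2,-2.3,0,0,0,-3.25,1],
    [-0.3,-2.3,0,0,0,-3.25,1],
    [-0.4,-2.2,0,0,0,-3.25,1],
    [-0.6,-2.2,0,0,0,-3.25,1],
    [-0.7,-2.2,0,0,0,-3.25,1],
    [-0.8,-2.1,0,0,0,-3.25,1],
    [-0.9,-2.1,0,0,0,-3.25,1],
    [0,0,0,0,0,0,1]
  ]
}}

```text
time: 10.3
ee_pos: [0.6079, 0.0218, 0.1498]
tcp_rot: [-180.0, 0.1, 154.5]
wrist_force: [-0.3, -3.7, 5.0]
opening: 0.0133
```

Call:
{"api": "apply_moves", "payload": {
  "rows": [
    [-1,-2,0,0,0,-3.25,1],
    [-1.2,-2,0,0,0,-3.25,1],
    [-1.3,-1.9,0,0,0,-3.25,1],
    [-1.4,-1.8,0,0,0,-3.25,1],
    [-1.5,-1.7,0,0,0,-3.25,1],
    [-1.6,-1.7,0,0,0,-3.25,1],
    [-1.7,-1.6,0,0,0,-3.25,1],
    [-1.7,-1.5,0,0,0,-3.25,1],
    [0,0,0,0,0,0,1]
  ]
}}

```text
time: 11.42
ee_pos: [0.5962, 0.007, 0.1498]
tcp_rot: [-179.9, 0.1, 128.5]
wrist_force: [-1.6, -6.9, 6.2]
opening: 0.0133
```

```bash
python3 - <<'E'
from h import *
o=get_obs();print({k:np.round(o[k],4).tolist() for k in("time","ee_pos","tcp_rot","wrist_force","torque","opening")})
a=camera("scene")[120:300,180:400,::-1];b=camera("side")[120:300,190:370,::-1]
cv2.imwrite("pics/p5.png",np.hstack([cv2.resize(a,None,fx=2,fy=2),cv2.resize(b,None,fx=2,fy=2)]))
cv2.imwrite("pics/w5.png",camera("wrist")[:,:,::-1])
E
```

```text
{'time': 11.425, 'ee_pos': [0.5962, 0.007, 0.1498], 'tcp_rot': [-179.93, 0.1214, 128.4633], 'wrist_force': [-1.6195, -6.859, 6.1775], 'torque': [-1.3073, 0.3558, 0.5002], 'opening': 0.0133}
```

View pics/p5.png

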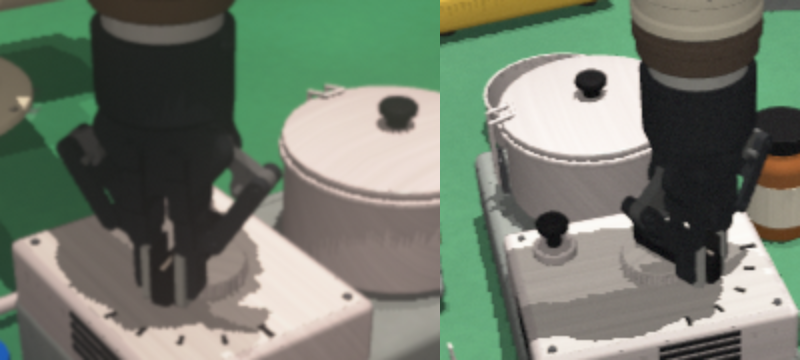

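View pics/w5.png

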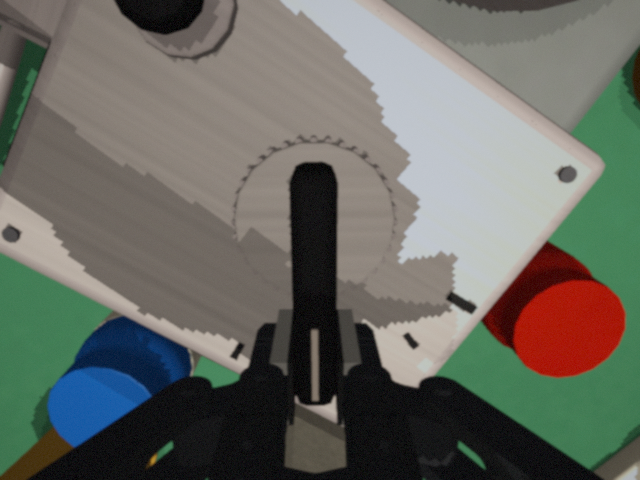

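The wrist view shows the lever along the gripper's axis at about 58.5°, with the plunger up and the jars untouched. I'll do the last 7° to the third click.

Call:
{"api": "apply_moves", "payload": {
  "rows": [
    [-1.9,-1.5,0,0,0,-3.5,1],
    [-1.9,-1.4,0,0,0,-3.5,1],
    [0,0,0,0,0,0,1],
    [0,0,0,0,0,0,1],
    [0,0,0,0,0,0,1]
  ]
}}

```text
time: 12.2
ee_pos: [0.5921, 0.004, 0.1498]
tcp_rot: [-179.9, 0.1, 121.5]
wrist_force: [-3.9, -7.3, 7.2]
opening: 0.0133
```

```bash
python3 - <<'E'
from h import *
o=get_obs();print({k:np.round(o[k],4).tolist() for k in("time","ee_pos","tcp_rot","wrist_force","torque","opening")})
d=o["ee_pos"][:2]-[.5717,.0401];print("r",np.linalg.norm(d),"dial from pos",7-np.degrees(np.arctan2(d[1],d[0])),"from yaw",187-o["tcp_rot"][2])
w=np.r_[o["ee_pos"],o["tcp_rot"]]
im=camera("wrist")[:,:,::-1].copy()
cv2.imwrite("pics/w6.png",im)
# lever rays at click angles on deck from fitted axis, radius .06-.072
for a,col in((0,(255,0,0)),(.38,(255,0,255)),(.76,(0,255,255)),(1.14,(0,255,0)),(1.52,(0,0,255))):
    t=np.radians(7)-a;P=np.array([[.5717+r*np.cos(t),.0401+r*np.sin(t),.12] for r in(.03,.075)])
    p=projw(w,P).astype(int);cv2.line(im,tuple(map(int,p[0])),tuple(map(int,p[1])),col,1)
t=np.radians(7)-1.14;P=np.array([[.5717+r*np.cos(t),.0401+r*np.sin(t),.158] for r in(-.022,.058)])
p=projw(w,P).astype(int);cv2.line(im,tuple(map(int,p[0])),tuple(map(int,p[1])),(0,255,0),2)
cv2.imwrite("pics/w6o.png",im)
E
```

```text
{'time': 12.2, 'ee_pos': [0.5921, 0.004, 0.1498], 'tcp_rot': [-179.9028, 0.119, 121.5127], 'wrist_force': [-3.8687, -7.2777, 7.1664], 'torque': [-1.4513, 0.7811, 0.5219], 'opening': 0.0133}
r 0.04147606643189367 dial from pos 67.46837317798514 from yaw 65.48734351731211
```

View pics/w6o.png

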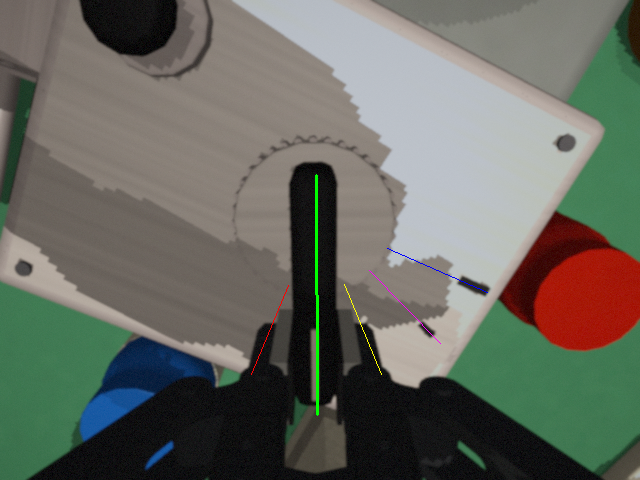

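The green line (model of the lever at 1.14 rad) lies on the lever, and the off and first-click rays fall on their marks. I'll check that it holds steady, then look once at the surroundings.

Call:
{"api": "apply_moves", "payload": {
  "rows": [
    [0,0,0,0,0,0,1],
    [0,0,0,0,0,0,1],
    [0,0,0,0,0,0,1],
    [0,0,0,0,0,0,1],
    [0,0,0,0,0,0,1],
    [0,0,0,0,0,0,1]
  ]
}}

```text
time: 13.0
ee_pos: [0.5921, 0.004, 0.1498]
tcp_rot: [-179.9, 0.1, 121.5]
wrist_force: [-4.1, -7.2, 7.0]
opening: 0.0132
```

```bash
python3 - <<'E'
from h import *
a=camera("wrist")[:,:,::-1];cv2.imwrite("pics/w7.png",a)
d=cv2.absdiff(a,cv2.imread("pics/w6.png"));print("wrist change",d.mean(),(d.max(2)>60).sum())
cv2.imwrite("pics/s7.png",camera("side")[:,:,::-1])
E
```

```text
wrist change 2.0500716145833335 0
```

View pics/s7.png

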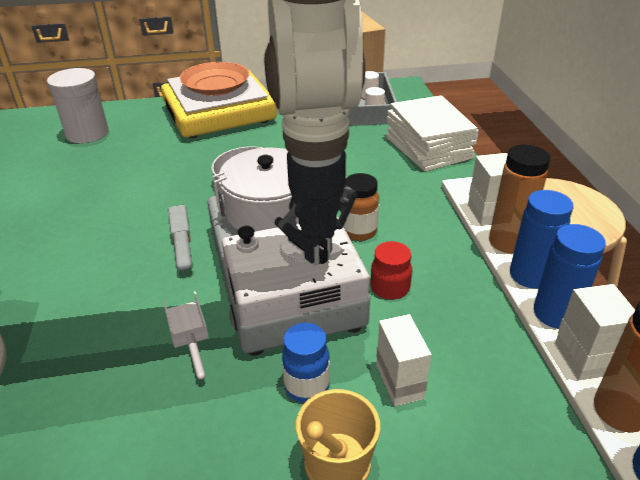

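The side view shows the plunger up at (247,231), and the jars, box and tools where they were in the first picture. The hold is steady, so I'll hand in.

```bash
python3 -c "
from workcell import *
print(job_done())"
```

```text
the job is handed in; nothing more can be done
None
```

I pressed the reset plunger to its stop and let it spring back. Then I gripped the lever, swung it clockwise to the third click, and handed the job in at about 13 s with the arm still holding it.

- **Plunger:** the head stopped moving while the force rose to 21 N. The fingertips were then 10 mm below its rest height. Later pictures show it back up.
- **Lever:** gripper yaw puts the dial at 65.5° (1.14 rad), and the wrist picture shows the lever on the predicted third-click line. It stayed steady for the 0.8 s I watched, with about 8 N of sideways force. I stopped well short of the fourth click.
- **Disagreement:** the fingertip position measured against my fitted dial axis gave 67.5° instead of 65.5°. The axis estimate is only good to a millimetre or two, so I trusted the yaw and the picture.
- **Surroundings:** in the last side view, the jars, tools and other things it shows look unmoved compared with the first picture. The arm hides a small part of that view.

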